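Empty the ball tote into the carousel cup and heft it

TASK

Turn the carousel by its crossbar until the open cup stands squarely under the funnel, then carry the hooded tote over and tip its three steel balls out of the spout into the funnel so that they all drop into the cup. Balls can catch in the corners beside the spout, so after tipping hold the tote level and still, clear of everything, for about a second to judge by its weight whether any remain, and tip and heft again until it hefts empty. Then stand the tote upright on its black mat, let go, and leave the cup under the funnel; spill no ball and leave the wash bottle, tube rack and tip box where they are.

Things in the scene. Friction and masses are not known exactly. Their poses are not given: they have to be found in the camera images.
- station: Fixed grey loading station on the table, placed and yawed differently each time; origin on the carousel's upright axis at table height; the funnel is towards its -x. At x = -170 mm stands the funnel's post, 14 x 24 mm and 138 mm tall.
- load (a point): Centre of the top rim of the round fixed steel funnel, 135 mm above the table. Rim 136 mm across outside, 130 mm inside; below it narrows to a 58 mm throat that ends 86 mm above the table. The carousel axis is 90 mm away along this point's +x axis.
- carousel (a joint): Angle of the aluminium turntable (270 mm across, top 28 mm above the table) about its axis, rad; 0 when the open cup is exactly under the funnel, growing anticlockwise from above. Starts 0.65 to 1.45, limits +-3, turns with about 0.1 N m, stays where left. Carries the open cup and, at 90 degree steps, three capped jars, 68 mm across, tops 78 mm above the table.
- cup (a point): Centre of the inner floor of the open white cup on the carousel, 32 mm above the table and 90 mm from the axis; the cup is 68 mm across inside, 46 mm deep, its rim 78 mm above the table.
- crossbar (a point): Centre of the black crossbar handle on top of the carousel's 16 mm spindle, on the axis, 166 mm above the table. The bar is 70 mm long (this point's x axis; the open cup lies towards -x), 14 mm wide (y) and 32 mm high. Pinch it across its width from above and turn.
- grip (a point): Grip point of the tote: in the grey handle block on its roof, 28 x 28 mm in plan with faces along the tote's x and y. The point is on the centre line, 96 mm above the tote's underside, 26 mm above its roof; the block ends 20 mm higher. z up, +x towards the spout. The empty tote weighs 0.24 to 0.375 kg, each time different; its three balls add 0.27 kg.
- tote_mid (a point): Centre of the tote: closed white box 112 (x) x 104 (y) x 70 mm; this point is 35 mm above its underside. Chamber 104 x 96 mm, its floor rising 6 degrees to the spout so balls stay in when level. Mouth 42 mm wide in the middle of the +x end; balls catch behind the end wall beside it unless the tipped tote (45 degrees is enough) is also leaned or twisted each way.
- spout (a point): Tip of the spout's floor, 70 mm from the tote's centre along +x, 23 mm above its underside; 42 mm wide between its low cheeks.
- ball0_center (a point): Centre of a steel ball, 28 mm across, 90 g; starts inside the tote, out of sight.
- ball1_center (a point): Centre of the second such ball.
- ball2_center (a point): Centre of the third such ball.
- tote: The tote itself; origin at the centre of its underside, axes as for its grip point. It starts standing on the mat, turned any way.
- mat: Fixed black rubber mat, 200 mm (x) by 160 mm (y), 4 mm thick; origin at the centre of its underside, on the table. The station and the mat may be left and right or the other way round.
- wash_mid (a point): Centre, half-way up, of the white wash bottle, 60 mm across and 150 mm tall, standing between station and mat. Bystander.
- rack_mid (a point): Centre of the green tube rack, 75 x 170 mm, 53 mm tall with tubes (point 22 mm up), behind the mat. Bystander.
- tipbox_mid (a point): Centre of the red pipette-tip box, 85 x 120 mm, 58 mm tall, near the robot. Bystander.

How it is judged:
By the outcome, as a careful person would: the job done as asked, in the order asked, and still so for the second after the job is handed in, with the robot touching nothing.
It also fails if it takes over 72 s, if anything falls off the work surface, if the arm or the gripper's body presses on something with over 40 N, if the wrist force passes 120 N, or if a joint passes its speed limit or range.

ROBOT

A 6-joint arm with a two-finger parallel gripper is mounted at the origin on the work surface. World frame = base frame: x ahead of the robot, y to its left, z up, the work surface at z = 0. Lengths are in m, angles in rad, forces in N, time in s.
With the tool pointing down it reaches from about 0.35 to 0.85 m from the base axis. Payload 8.1 kg.
Tool frame: the origin (TCP) lies at the very end of the fingers, on their centre line; the grasp point (between the pads) lies 19 mm behind it; z points along the fingers, y is the direction in which the jaws open and shut (so a half turn about z gives the same grasp; the last joint's range is limited). The gripper opens to 93 mm and grips with 3 to 60 N. Pads are 15 mm wide; open, the fingers measure 128 mm over their backs; the gripper's body (75 mm by 188 mm) begins 65 mm behind the grasp point.
Start: joints at [-1.267, 0.13, 1.488, -0, 1.523, -0.085], TCP at [0.227, -0.555, 0.219] pointing down, gripper open.
Joint ranges: [-2.96, 2.96], [-0.89, 2.26], [0.02, 2.5], [-1.34, 4.48], [0, 2.73], [-2.66, 2.66]. Speed limits (rad/s): [2.39, 2.39, 2.79, 3.14, 3.14, 3.14].

INTERFACE

Orientations are given as a rotation vector (axis times angle).
In Python, from plant import robot gives the robot as it stands.
- The arm moves only by the tool jog_arm, never from a script. Its argument "commands" is a list of rows, each a list of 3 entries, a list of its own where there are three numbers: the shift along the world's x, y, z scaled (see below), then the turn, a rotation vector about the world's x, y, z scaled (see below), then the closure, from -1 (fully open) to 1 (shut), so that 0 is half open. In form: [[[tx, ty, tz], [ax, ay, az], hand], ...]. A call has 1 to 10 rows; each row is the pose to reach, as a shift and turn from the pose measured when the call began, turning the shorter way round; what a row does not reach only later rows make up. The controller multiplies each number of a shift by 0.6 m and each number of a turn by 2 pi rad. A row lasts 1/8 s, in which the tool goes at most 62.5 mm and 10.7 degrees, less where a joint would pass 70% of its speed; a pose out of reach is approached as far as the arm can. A call with a number of a shift or a turn outside -1 to 1 is refused whole. A call with a gripper value outside its range is refused whole. The fingers move at their own pace and stop on an object; "newtons" is the grip in N (left out, the last holds). Time passes only in rows, so rows that repeat a pose let the fingers close. It gives the time, the measured TCP pose, the force and the opening at its end, in the units of the state.
- robot.read_state(): the state, without advancing time (a new reading comes with each control period).
- robot.read_camera(name): name is "side" or "top"; returns a dict with "pixels" (400x640x3 uint8, red, green, blue), "fovy" (degrees; the focal length in pixels is half the picture's height over the tangent of half this angle, whatever the lens; pixels are square), "cx", "cy" (the principal point, pixels), "rvec" (rotation vector, rad) and "tvec" (3), from world to camera coordinates, as OpenCV has them. Camera axes: x right, y down, z forward; pixel columns grow to the right and rows downward; lengths in m; the calibration is good to about 2 mm. A picture is of the moment at which its call begins. There is no depth.
- robot.close_job(): hands the job in, once; it reports no verdict.
Trained networks look in the newest picture that a camera, given by its name, has taken for a name from the list of things; names that differ only in an ending like _2 or _b are one class to them, and where a whole thing is asked for, a point or a joint stands for the part that bears it (a point fixed in the world has none). Each returns a list of dicts, best first, with "p" (0 to 1); they miss things now and then, are a little off and sometimes report something else, mostly with a low value. They report only what shows in the picture. A call takes as long as a camera call.
- robot.trace(camera, name): "pixels" (400x640 bool, what is visible of it) and "uv" ([column, row] in pixels, amid what is visible of it).
The state is a dict: "t": time; "q": joint angles; "dq": joint speeds; "joint_torque": joint torques, N m; "tool_pos": TCP position; "orientation": TCP orientation; "force": force on the tool from outside, world axes, zero at the start; "wrist_torque": the same for the moment, N m; "opening": finger opening in m.
Only numpy, scipy, OpenCV 4.12 (cv2) and the standard library are available. Lean on these libraries where they do the work, as an engineer would, in place of code of your own. Each camera call takes 0.05 s, during which the arm holds its last target.

## Working session

There is one attempt and no reset: what is moved stays moved. The work goes in short steps, Python scripts to look and compute and a tool call to move; the robot and the scene stay as the last step left them, time stands still between calls to the robot, and variables do not carry over. Pictures are saved under pics/ and viewed, and the job is handed in when it is done.

Besides the shell and the picture viewer there is one more tool, called as name([rows], argument=value, ...), one row to a line, values as JSON. jog_arm: Moves the arm, as the interface text tells. Shifts and turns lie within -1 to 1; 1 stands for 0.6 m of shift or 2 pi rad of turn. Its arguments: {"type":"object","properties":{"commands":{"type":"array"},"newtons":{"type":"number"}},"required":["commands"]}

```bash
ls; mkdir -p pics; cat > h.py <<'E'
import numpy as np, cv2
from plant import robot
def cam(name):
    c=robot.read_camera(name); return c
def K(c):
    h=c["pixels"].shape[0]; f=h/2/np.tan(np.radians(c["fovy"])/2)
    return np.array([[f,0,c["cx"]],[0,f,c["cy"]],[0,0,1.]])
def proj(c,P):
    P=np.atleast_2d(np.array(P,float))
    return cv2.projectPoints(P,np.array(c["rvec"],float),np.array(c["tvec"],float),K(c),None)[0][:,0]
def ray_z(c,uv,z):
    R=cv2.Rodrigues(np.array(c["rvec"],float))[0]; t=np.array(c["tvec"],float)
    o=-R.T@t; d=R.T@np.linalg.inv(K(c))@np.array([uv[0],uv[1],1.])
    return o+d*(z-o[2])/d[2]
def save(c,fn,im=None):
    im=c["pixels"] if im is None else im
    cv2.imwrite(fn,im[:,:,::-1])
E
python3 - <<'E'
from h import *
for n in ["side","top"]:
    c=cam(n); save(c,f"pics/{n}0.png"); R=cv2.Rodrigues(np.array(c["rvec"],float))[0]
    print(n,c["fovy"],c["cx"],c["cy"],-R.T@np.array(c["tvec"]),R[2])
    for k in ["station","carousel","cup","crossbar","tote","grip","spout","mat","wash_mid","rack_mid","tipbox_mid","load"]:
        try:
            r=robot.trace(n,k); print(k,[(round(d["p"],2),np.round(d["uv"]).tolist(),int(d["pixels"].sum())) for d in r[:3]])
        except Exception as e: print(k,e)
s=robot.read_state();print(s)
E
```

```text
pics
side 51.96574163973189 316.843103492171 195.5060390234147 [0.3232716  0.65575221 0.93960263] [ 0.23455706 -0.60673135 -0.75951303]
station [(0.93, [357.0, 164.0], 5572), (0.32, [300.0, 285.0], 2588)]
carousel [(0.59, [343.0, 163.0], 3974)]
cup [(0.61, [343.0, 165.0], 3841)]
crossbar [(0.94, [345.0, 164.0], 3906)]
tote [(0.88, [297.0, 284.0], 2579), (0.22, [344.0, 161.0], 3941)]
grip [(0.57, [299.0, 286.0], 2642)]
spout [(0.67, [298.0, 287.0], 2558), (0.44, [343.0, 164.0], 3924)]
mat [(0.89, [274.0, 308.0], 2328)]
wash_mid [(0.94, [270.0, 196.0], 806), (0.45, [299.0, 288.0], 2590)]
rack_mid [(0.66, [219.0, 274.0], 2160)]
tipbox_mid [(0.84, [369.0, 242.0], 1457)]
load [(0.72, [358.0, 158.0], 5512), (0.56, [267.0, 198.0], 782)]
top 47.278009962979525 317.99262764093055 201.13139613465322 [0.48636314 0.01769446 1.14235335] [ 0.09251001 -0.02728252 -0.99533791]
station [(0.55, [413.0, 211.0], 10195)]
carousel [(0.61, [414.0, 196.0], 7377)]
cup [(0.81, [412.0, 200.0], 7281), (0.72, [415.0, 212.0], 10307)]
crossbar [(0.98, [415.0, 198.0], 7481)]
tote []
grip [(0.95, [221.0, 225.0], 248
[... 210 characters left out ...]
[416.0, 213.0], 10158)]
{'t': 1.3, 'q': array([-1.26745241e+00,  1.30392069e-01,  1.48817780e+00,  1.43522772e-05,
        1.52299621e+00, -8.54099587e-02]), 'dq': array([ 2.42347235e-04,  8.29551455e-04,  3.21087922e-04,  4.23398667e-04,
       -2.01408106e-03,  5.07569073e-05]), 'joint_torque': array([ 1.71173699e-03, -5.59756494e+01, -4.92046201e+01,  7.69502856e-02,
        2.27061321e-02, -2.20281078e-05]), 'tool_pos': array([ 0.22744669, -0.55523755,  0.21865217]), 'orientation': array([3.08240666e+00, 6.06809230e-01, 2.69240694e-05]), 'force': array([-0.35474775, -0.50001202,  0.12638106]), 'wrist_torque': array([ 0.03439747,  0.03973627, -0.03546361]), 'opening': 0.09289500127751402}
```

```bash
python3 -c "
import cv2
t=cv2.imread('pics/top0.png');s=cv2.imread('pics/side0.png')
cv2.imwrite('pics/t0z.png',cv2.resize(t[100:340,140:540],None,fx=2,fy=2,interpolation=2))
cv2.imwrite('pics/s0z.png',cv2.resize(s[80:360,170:470],None,fx=2.1,fy=2.1,interpolation=2))"
```

```text
(no output)
```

View pics/t0z.png

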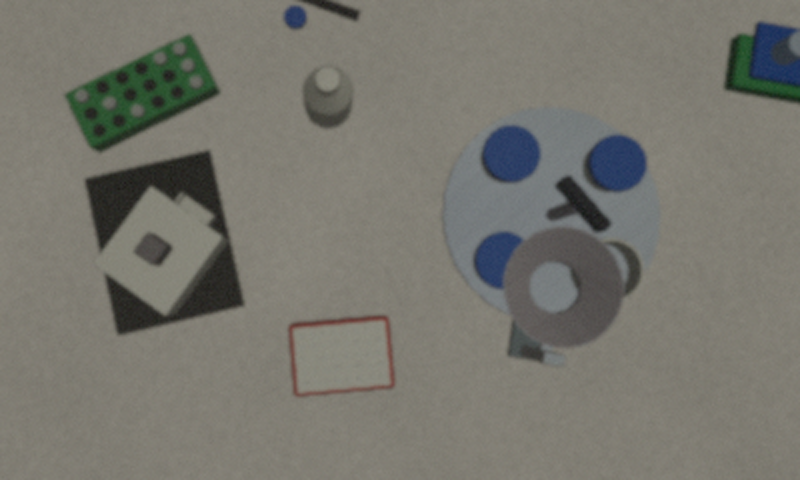

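View pics/s0z.png

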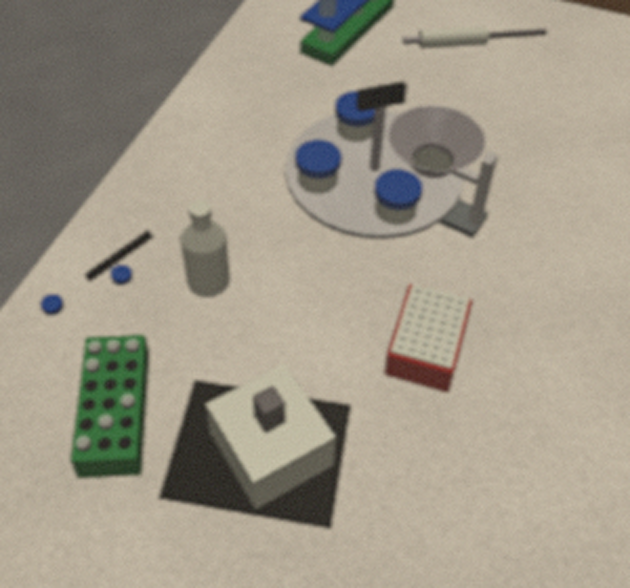

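```bash
python3 - <<'E'
from h import *
import pickle
C={}
for n in ["top","side"]:
    C[n]=cam(n)
    C[n]["tr"]={k:robot.trace(n,k) for k in (["mat","tote","grip"] if n=="top" else ["tote","mat"])}
pickle.dump(C,open("C.pkl","wb"))
for n in C:
    c=C[n]; im=c["pixels"]; hsv=cv2.cvtColor(cv2.GaussianBlur(im,(3,3),0),cv2.COLOR_RGB2HSV)
    m=((hsv[...,0]>100)&(hsv[...,0]<135)&(hsv[...,1]>90)).astype(np.uint8)
    N,l,st,ce=cv2.connectedComponentsWithStats(m)
    for i in range(1,N):
        if st[i,4]>100: print(n,st[i],ce[i].round(1),ray_z(c,ce[i],.078).round(4))
    # dark
    g=cv2.cvtColor(im,cv2.COLOR_RGB2GRAY); g=cv2.GaussianBlur(g,(3,3),0)
    m=(g<62).astype(np.uint8); N,l,st,ce=cv2.connectedComponentsWithStats(m)
    for i in range(1,N):
        if st[i,4]>60:
            ys,xs=np.nonzero(l==i); r=cv2.minAreaRect(np.c_[xs,ys].astype(np.float32)); print("dark",n,st[i],ce[i].round(1),r)
E
```

```text
top [ 515  112   90   42 1750] [557.5 133.7] [ 0.7368 -0.5913  0.078 ]
top [382 163  28  27 579] [395.3 176.4] [ 0.6403 -0.1955  0.078 ]
top [435 168  28  27 587] [448.2 181.3] [ 0.6264 -0.3207  0.078 ]
top [378 217  22  27 364] [387.3 228. ] [ 0.5191 -0.172   0.078 ]
top [  0 265  33  29 801] [ 15.3 278.7] [0.4223 0.6784 0.078 ]
dark top [279  92  40  17 145] [298.4 100.3] ((298.3832092285156, 100.3211669921875), (41.43634796142578, 3.4174306392669678), 19.98310661315918)
dark top [ 503  112  102   47 2671] [554.3 136.9] ((554.5040283203125, 135.72799682617188), (101.2491683959961, 34.88266372680664), 10.304847717285156)
dark top [ 36 133  76  22 182] [ 69.3 144.6] ((73.68814849853516, 143.73379516601562), (3.1543664932250977, 77.61729431152344), 75.61860656738281)
dark top [197 135  12  16  99] [202.6 142.6] ((202.76417541503906, 142.57546997070312), (16.12334442138672, 7.576029300689697), 60.945396423339844)
dark top [182 142  66  33 522] [210.7 157.4] ((213.29061889648438, 150.9045867919922), (21.941762924194336, 66.64027404785156), 63.970401763916016)
dark top [390 166  14  15  
[... 2773 characters left out ...]
(226.3590545654297, 201.29867553710938), (2.048079490661621, 33.01504898071289), 55.00798034667969)
dark side [ 504  233   94   80 3751] [542.3 277.4] ((546.0338134765625, 279.45269775390625), (70.79481506347656, 77.88592529296875), 35.53767776489258)
dark side [355 251  29  14 192] [368.9 257.2] ((368.9307556152344, 257.25384521484375), (28.241268157958984, 6.841052055358887), 15.255118370056152)
dark side [ 248  263   87   67 1874] [285.5 303.5] ((291.2432556152344, 295.0405578613281), (79.40471649169922, 56.55324935913086), 9.462321281433105)
dark side [207 298  29   8 153] [221.4 302.1] ((221.13449096679688, 302.11383056640625), (5.8962297439575195, 28.318510055541992), 85.2363510131836)
```

```bash
cat > fit.py <<'E'
from h import *
from scipy.optimize import minimize
def grads(c,s=1.0):
    g=cv2.GaussianBlur(cv2.cvtColor(c["pixels"],cv2.COLOR_RGB2GRAY).astype(np.float32),(0,0),s)
    return cv2.Sobel(g,cv2.CV_32F,1,0),cv2.Sobel(g,cv2.CV_32F,0,1)
def score(c,G,P):
    uv=proj(c,P).astype(np.float32); t=np.roll(uv,-1,0)-np.roll(uv,1,0)
    t=t/(np.linalg.norm(t,axis=1,keepdims=True)+1e-6); n=np.c_[-t[:,1],t[:,0]]
    gx=cv2.remap(G[0],uv[:,:1],uv[:,1:],1)[:,0]; gy=cv2.remap(G[1],uv[:,:1],uv[:,1:],1)[:,0]
    return np.minimum(np.abs(gx*n[:,0]+gy*n[:,1]),80).mean()
def circ(x,y,z,r,n=120):
    a=np.linspace(0,2*np.pi,n,endpoint=False); return np.c_[x+r*np.cos(a),y+r*np.sin(a),0*a+z]
def rect(x,y,yaw,z,lx,ly,n=40):
    q=np.array([[-1,-1],[1,-1],[1,1],[-1,1]])*[lx/2,ly/2]; p=[]
    for i in range(4):
        s=np.linspace(.03,.97,n)[:,None]; p.append(q[i]*(1-s)+q[(i+1)%4]*s)
    p=np.vstack(p); R=np.array([[np.cos(yaw),-np.sin(yaw)],[np.sin(yaw),np.cos(yaw)]])
    p=p@R.T+[x,y]; return np.c_[p,np.full(len(p),z)]
def fit(f,x0,steps):
    best=None; rng=np.random.default_rng(0)
    for s in range(25):
        x=np.array(x0)+(rng.uniform(-1,1,len(x0))*steps if s else 0)
        S=np.vstack([x]+[x+np.eye(len(x0))[i]*steps[i]*.5 for i in range(len(x0))])
        r=minimize(lambda v:-f(v),x,method="Nelder-Mead",options=dict(initial_simplex=S,xatol=1e-5,fatol=1e-3))
        if best is None or r.fun<best.fun: best=r
    return best.x,-best.fun
E
python3 - <<'E'
from fit import *; import pickle
C=pickle.load(open("C.pkl","rb")); T,S=C["top"],C["side"]; GT,GS=grads(T),grads(S)
print("funnel guess",ray_z(T,(421.5,243.5),.135))
for nm,cs in [("top",[(T,GT)]),("side",[(S,GS)]),("both",[(T,GT),(S,GS)])]:
    f=lambda v:sum(score(c,G,circ(v[0],v[1],.135,.068)) for c,G in cs)
    print("funnel",nm,fit(f,ray_z(T,(421.5,243.5),.135)[:2],[.012,.012]))
    f=lambda v:sum(score(c,G,circ(v[0],v[1],.028,.135)) for c,G in cs)
    print("disc",nm,fit(f,[.57,-.251],[.012,.012]))
    f=lambda v:sum(score(c,G,circ(v[0]+.09*np.cos(v[2]+k),v[1]+.09*np.sin(v[2]+k),.078,.034)) for c,G in cs for k in np.pi/2*np.arange(1,4))
    print("caps",nm,fit(f,[.57,-.251,np.radians(218.4)],[.01,.01,.08]))
    f=lambda v:sum(score(c,G,rect(v[0],v[1],v[2],.074,.112,.104))+.3*score(c,G,rect(v[0],v[1],v[2],.12,.028,.028)) for c,G in cs)
    x0=ray_z(T,(220,225),.074)
    print("tote",nm,x0[:2],fit(f,[x0[0],x0[1],-.7],[.012,.012,.1]))
    f=lambda v:sum(score(c,G,rect(v[0],v[1],v[2],.004,.2,.16)) for c,G in cs)
    x0=ray_z(T,(222,221),.004)
    print("mat",nm,x0[:2],fit(f,[x0[0],x0[1],.22],[.015,.015,.1]))
    f=lambda v:sum(score(c,G,rect(v[0],v[1],v[2],.182,.07,.014)) for c,G in cs)
    print("bar",nm,fit(f,[.57,-.251,np.radians(38)],[.01,.01,.1]))
E
```

```text
funnel guess [ 0.48152832 -0.23647043  0.135     ]
funnel top (array([ 0.4811658, -0.234354 ]), np.float64(54.66569900512695))
disc top (array([ 0.57156572, -0.24978561]), np.float64(21.32495880126953))
caps top (array([ 0.57051113, -0.24755356,  3.80893705]), np.float64(214.88772583007812))
tote top [0.5344264  0.21750237] (array([ 0.5332439 ,  0.2183429 , -0.65972997]), np.float64(93.3919677734375))
mat top [0.54738683 0.22563923] (array([0.54958931, 0.22828206, 0.21370804]), np.float64(77.5330581665039))
bar top (array([ 0.56934822, -0.2473272 ,  0.68604467]), np.float64(78.94342041015625))
funnel side (array([ 0.47705948, -0.22783272]), np.float64(68.72156524658203))
disc side (array([ 0.57022457, -0.2400405 ]), np.float64(47.632137298583984))
caps side (array([ 0.56542641, -0.23934878,  3.81563279]), np.float64(215.0657958984375))
tote side [0.5344264  0.21750237] (array([ 0.53548738,  0.2276607 , -0.65412102]), np.float64(84.86968231201172))
mat side [0.54738683 0.22563923] (array([0.54760163, 0.22939251, 0.19752121]), np.float64(75.02168273925781))
bar side (array([ 0.58070966, -0.24639832,  0.75960906]), np.float64(75.10733795166016))
funnel both (array([ 0.48107683, -0.2349798 ]), np.float64(122.42594909667969))
disc both (array([ 0.56980378, -0.25180927]), np.float64(63.82805633544922))
caps both (array([ 0.57028841, -0.2489128 ,  3.81358015]), np.float64(397.6700134277344))
tote both [0.5344264  0.21750237] (array([ 0.5356481 ,  0.22229858, -0.62777846]), np.float64(169.3891143798828))
mat both [0.54738683 0.22563923] (array([0.54915106, 0.22950485, 0.20945791]), np.float64(152.47299194335938))
bar both (array([ 0.56795894, -0.25216623,  0.69525961]), np.float64(141.9846649169922))
```

jog_arm([
  [[0.572, 0.51, 0.02], [0, 0, 0.0455], -1],
  [[0.572, 0.51, 0.02], [0, 0, 0.0455], -1],
  [[0.572, 0.51, 0.02], [0, 0, 0.0455], -1],
  [[0.572, 0.51, 0.02], [0, 0, 0.0455], -1],
  [[0.572, 0.51, 0.02], [0, 0, 0.0455], -1],
  [[0.572, 0.51, 0.02], [0, 0, 0.0455], -0.5],
  [[0.572, 0.51, 0.02], [0, 0, 0.0455], -0.5],
  [[0.572, 0.51, 0.02], [0, 0, 0.0455], -0.5],
  [[0.572, 0.51, 0.02], [0, 0, 0.0455], -0.5],
  [[0.572, 0.51, 0.02], [0, 0, 0.0455], -0.5],
])

```text
t: 2.9
tool_pos: [0.5698, -0.2503, 0.2305]
orientation: [2.965, 1.038, -0.001]
force: [0.6, -0.3, 0.5]
opening: 0.0699
```

```bash
python3 - <<'E'
from h import *
for n in ["top","side"]:
    c=cam(n); save(c,f"pics/{n}1.png"); print([k for k in c])
    if n=="top":
        for k,z in [("wash_mid",.075),("rack_mid",.03),("tipbox_mid",.05)]: 
            r=robot.trace(n,k)
            for d in r[:2]: print(k,d["p"],d["uv"],ray_z(c,d["uv"],z))
    s=robot.read_state(); print(proj(c,s["tool_pos"]))
    im=c["pixels"].copy(); u=proj(c,s["tool_pos"])[0]; cv2.circle(im,(int(u[0]),int(u[1])),2,(255,0,0),-1)
    x,y=int(u[0]),int(u[1]); cv2.imwrite(f"pics/{n}1z.png",cv2.resize(im[max(0,y-110):y+110,max(0,x-140):x+140][:,:,::-1],None,fx=2.5,fy=2.5,interpolation=2))
print(s["t"],s["tool_pos"],s["orientation"],s["q"],s["force"])
E
```

```text
['pixels', 'fovy', 'cx', 'cy', 'rvec', 'tvec']
wash_mid 0.56 [219.6, 224.3] [0.53602645 0.21823606 0.075     ]
rack_mid 0.88 [209.5, 149.8] [0.72162843 0.25098207 0.03      ]
tipbox_mid 0.81 [312.6, 280.3] [0.40030933 0.00464249 0.05      ]
[[438.39917727 199.38920855]]
['pixels', 'fovy', 'cx', 'cy', 'rvec', 'tvec']
[[353.11709451 107.25041118]]
3.15 [ 0.56996493 -0.25029389  0.23076523] [2.96527714e+00 1.03713305e+00 2.65206073e-05] [-4.96063814e-01  1.86057637e-01  1.40465281e+00 -1.04388132e-04
  1.55074242e+00  4.01813980e-01] [ 0.56762789 -0.43388464  0.29489478]
```

View pics/side1z.png

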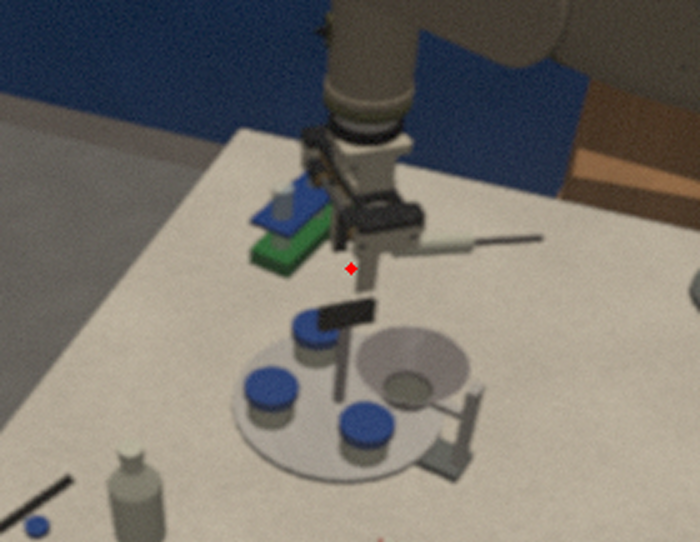

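View pics/top1z.png

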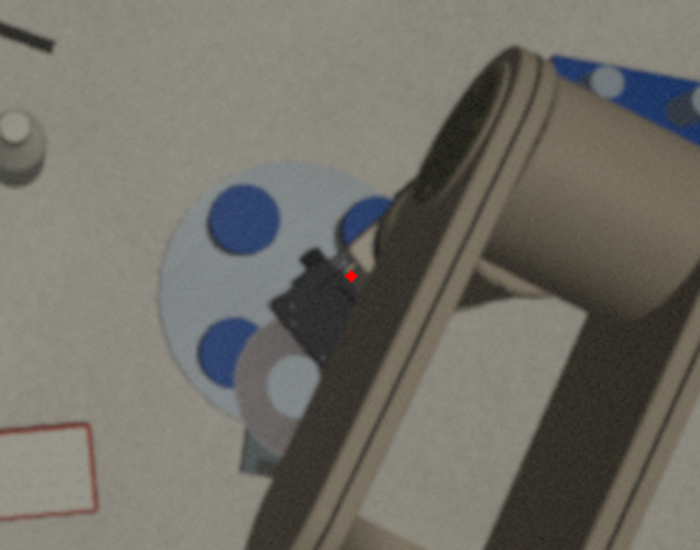

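```bash
python3 - <<'E'
from fit import *; import pickle
C=pickle.load(open("C.pkl","rb")); S,T=C["side"],C["top"]
print(proj(S,[[.570,-.249,.168]]),proj(T,[[.570,-.249,.182]]))
for c,n,b in [(S,"s",(220,60,190,150)),(T,"t",(350,140,150,150))]:
    x,y,w,h=b; k=4
    im=cv2.resize(c["pixels"][y:y+h,x:x+w],None,fx=k,fy=k,interpolation=2).copy()
    for P,col in [(circ(.4812,-.2348,.135,.068),(255,0,0)),(circ(.570,-.249,.028,.135),(0,255,0)),(rect(.570,-.249,.675,.182,.07,.014),(255,255,0))]+[(circ(.57+.09*np.cos(3.812+q),-.249+.09*np.sin(3.812+q),.078,.034),(0,255,255)) for q in np.pi/2*np.arange(4)]:
        cv2.polylines(im,[((proj(c,P)-[x,y]+.5)*k).astype(np.int32)],True,col,1)
    save(c,f"pics/ov_{n}.png",im)
E
```

```text
[[351.24736693 125.07211766]] [[431.11386748 201.54619549]]
```

View pics/ov_s.png

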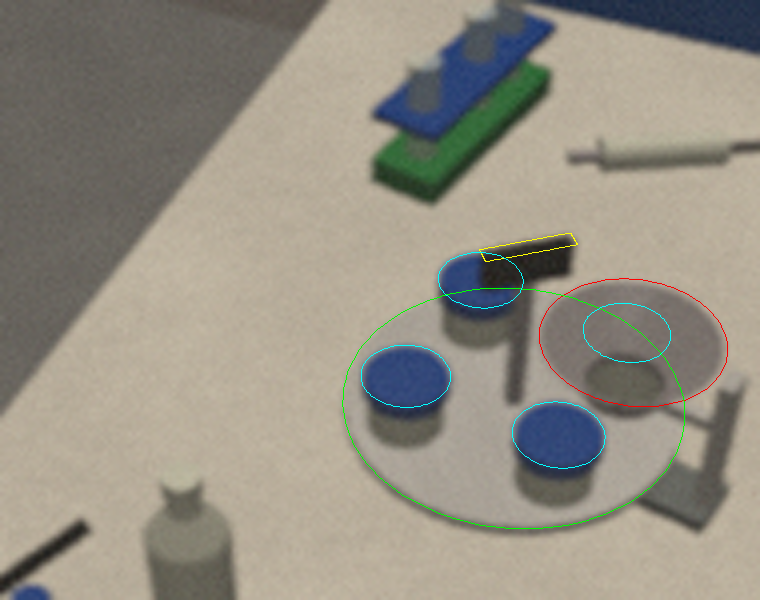

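View pics/ov_t.png

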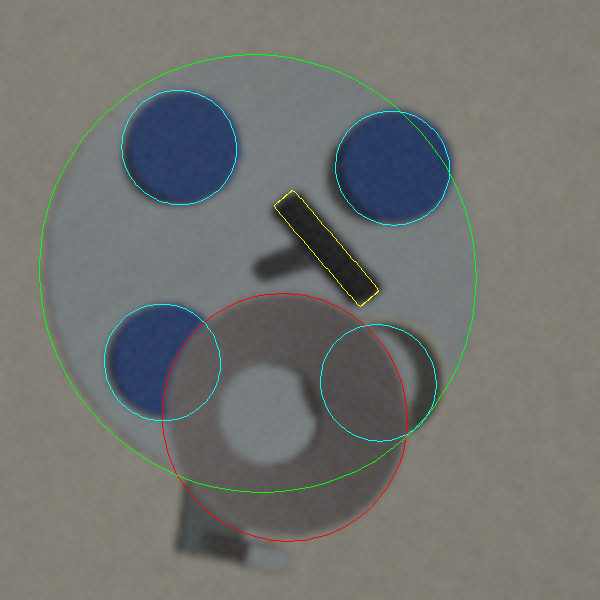

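jog_arm([
  [[0, 0.002, -0.06], [0, 0, 0], -0.5],
  [[0, 0.002, -0.124], [0, 0, 0], -0.5],
  [[0, 0.002, -0.124], [0, 0, 0], -0.5],
  [[0, 0.002, -0.124], [0, 0, 0], 1],
  [[0, 0.002, -0.124], [0, 0, 0], 1],
  [[0, 0.002, -0.124], [0, 0, 0], 1],
  [[0, 0.002, -0.124], [0, 0, 0], 1],
  [[0, 0.002, -0.124], [0, 0, 0], 1],
], newtons=25)

```text
t: 4.15
tool_pos: [0.5701, -0.2491, 0.1566]
orientation: [2.965, 1.037, 0.0]
force: [-0.0, 0.1, -0.1]
opening: 0.0241
```

jog_arm([
  [[0, 0, 0], [0, 0, 0], 1],
  [[0, 0, 0], [0, 0, 0], 1],
  [[0, 0, 0], [0, 0, 0], 1],
])

```text
t: 4.53
tool_pos: [0.5719, -0.2514, 0.1566]
orientation: [2.96, 1.035, 0.005]
force: [12.7, -11.8, -9.1]
opening: 0.0138
```

jog_arm([
  [[0, 0, 0], [0, 0, 0], 1],
  [[0, 0, 0], [0, 0, 0], 1],
])

```text
t: 4.78
tool_pos: [0.5719, -0.2515, 0.1565]
orientation: [2.96, 1.034, 0.005]
force: [2.0, -2.5, -0.7]
opening: 0.014
```

```bash
python3 - <<'E'
from h import *
s=robot.read_state();print(s)
E
```

```text
{'t': 4.775, 'q': array([-0.49535207,  0.22532021,  1.49598744, -0.0015332 ,  1.4140603 ,
        0.40337019]), 'dq': array([ 0.00157758, -0.00138145,  0.00234387,  0.00033224, -0.00302033,
       -0.00028139]), 'joint_torque': array([ 2.43234532e-01, -6.01077890e+01, -4.77803314e+01,  9.36916424e-02,
        3.18644224e-01,  5.96066541e-02]), 'tool_pos': array([ 0.57193605, -0.25146189,  0.15653844]), 'orientation': array([2.9604491 , 1.03442788, 0.0048216 ]), 'force': array([ 1.97163514, -2.53013947, -0.72429073]), 'wrist_torque': array([ 0.05470864, -0.03718492,  0.06108824]), 'opening': 0.013987810129800887}
```

jog_arm([
  [[0.001, -0.001, 0], [0, 0, -0.02], 1],
  [[0.001, -0.001, 0], [0, 0, -0.04], 1],
  [[0.001, -0.001, 0], [0, 0, -0.06], 1],
  [[0.001, -0.001, 0], [0, 0, -0.08], 1],
  [[0.001, -0.001, 0], [0, 0, -0.1], 1],
  [[0.001, -0.001, 0], [0, 0, -0.12], 1],
  [[0.001, -0.001, 0], [0, 0, -0.1315], 1],
  [[0.001, -0.001, 0], [0, 0, -0.1315], 1],
  [[0.001, -0.001, 0], [0, 0, -0.1315], 1],
])

```text
t: 5.9
tool_pos: [0.5722, -0.2528, 0.1565]
orientation: [3.125, -0.239, 0.001]
force: [-1.1, -5.5, -0.8]
opening: 0.0137
```

```bash
python3 - <<'E'
from h import *
s=robot.read_state();print(s["tool_pos"],s["force"],s["wrist_torque"],s["opening"],2*np.arctan2(s["orientation"][1],s["orientation"][0]))
for n in ["top","side"]:
    c=cam(n); save(c,f"pics/{n}2.png")
    b=(220,60,190,150) if n=="side" else (350,140,150,150)
    x,y,w,h=b;save(c,f"pics/{n}2z.png",cv2.resize(c["pixels"][y:y+h,x:x+w],None,fx=4,fy=4,interpolation=2))
E
```

```text
[ 0.57222886 -0.25279821  0.15651722] [-1.11654553 -5.54241713 -0.84220301] [-0.41097215  0.08106688  0.00080981] 0.013690416562116533 -0.15238210333760524
```

View pics/top2z.png

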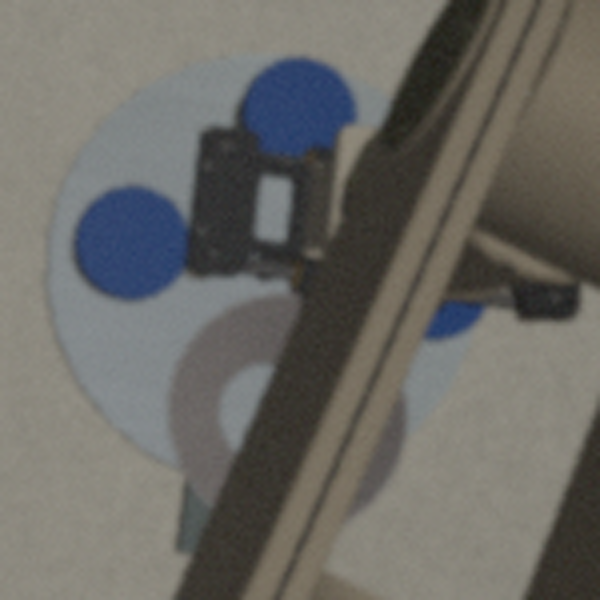

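View pics/side2z.png

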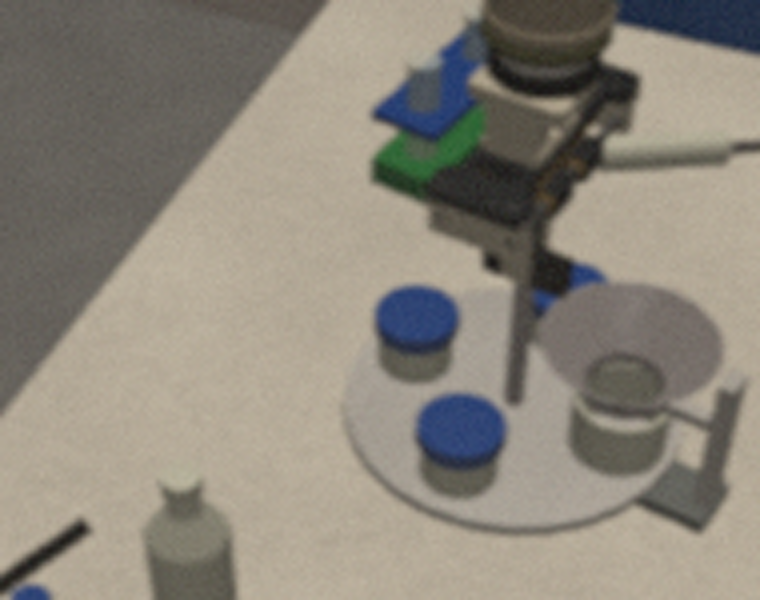

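jog_arm([
  [[0, 0, 0], [0, 0, 0], -0.5],
  [[0, 0, 0], [0, 0, 0], -0.5],
  [[0, 0, 0], [0, 0, 0], -0.5],
  [[0, 0, 0.08], [0, 0, 0], -0.5],
  [[0, 0, 0.16], [0, 0, 0], -0.5],
  [[-0.02, 0.2, 0.16], [0, 0, 0.04], -0.5],
  [[-0.03, 0.4, 0.16], [0, 0, 0.1], -0.5],
  [[-0.063, 0.7867, 0.16], [0, 0, 0.171], -0.5],
  [[-0.063, 0.7867, 0.16], [0, 0, 0.171], -0.5],
  [[-0.063, 0.7867, 0.16], [0, 0, 0.171], -0.5],
])

```text
t: 7.25
tool_pos: [0.5466, 0.0608, 0.2528]
orientation: [2.893, 1.209, 0.007]
force: [1.1, -0.0, 0.7]
opening: 0.0698
```

jog_arm([
  [[-0.01, 0.2, 0], [0, 0, 0.045], -0.5],
  [[-0.01, 0.2, 0], [0, 0, 0.045], -0.5],
  [[-0.01, 0.2, 0], [0, 0, 0.045], -0.5],
])

```text
t: 7.62
tool_pos: [0.5396, 0.185, 0.2527]
orientation: [2.689, 1.615, 0.009]
force: [0.1, -0.6, 0.4]
opening: 0.0696
```

jog_arm([
  [[-0.0093, 0.0567, 0], [0, 0, -0.026], -0.5],
  [[-0.0093, 0.0567, 0], [0, 0, -0.026], -0.5],
  [[-0.0093, 0.0567, 0], [0, 0, -0.026], -0.5],
])

```text
t: 8.0
tool_pos: [0.5343, 0.2179, 0.2527]
orientation: [2.81, 1.391, 0.008]
force: [-0.2, 0.3, -0.7]
opening: 0.0698
```

```bash
python3 - <<'E'
from fit import *; import pickle
from scipy.spatial.transform import Rotation as Ro
s=robot.read_state();p=s["tool_pos"];R=Ro.from_rotvec(s["orientation"]).as_matrix()
print(p,R.round(3).tolist(),s["q"].round(3), "jaw yaw",np.arctan2(R[1,1],R[0,1]))
C={}
for n in ["top","side"]:
    c=cam(n); C[n]=c; save(c,f"pics/{n}3.png"); u=proj(c,p)[0]; 
    im=c["pixels"].copy()
    pts=[p+R[:,1]*d for d in (-.035,0,.035)]
    im=cv2.resize(im,None,fx=3,fy=3,interpolation=2)
    for q in pts:
        v=(proj(c,q)[0]+.5)*3; cv2.circle(im,(int(v[0]),int(v[1])),3,(255,0,0),-1)
    x,y=(u*3).astype(int); save(c,f"pics/{n}3z.png",im[max(0,y-260):y+260,max(0,x-300):x+300])
pickle.dump(C,open("C3.pkl","wb"))
T,S=C["top"],C["side"]; GT,GS=grads(T),grads(S)
for nm,cs in [("top",[(T,GT)]),("side",[(S,GS)]),("both",[(T,GT),(S,GS)])]:
    f=lambda v:sum(score(c,G,circ(v[0],v[1],.135,.068)) for c,G in cs)
    print("funnel",nm,fit(f,[.4815,-.235],[.012,.012]))
    f=lambda v:sum(score(c,G,circ(v[0]+.09*np.cos(v[2]+k),v[1]+.09*np.sin(v[2]+k),.078,.034)) for c,G in cs for k in np.pi/2*np.arange(1,4))
    print("caps",nm,fit(f,[.57,-.249,2.99],[.01,.01,.08]))
    f=lambda v:sum(score(c,G,rect(v[0],v[1],v[2],.182,.07,.014)) for c,G in cs)
    print("bar",nm,fit(f,[.57,-.249,-.15],[.01,.01,.1]))
for n,c in C.items():
    b=(220,60,190,150) if n=="side" else (350,140,150,150)
    x,y,w,h=b;save(c,f"pics/{n}3s.png",cv2.resize(c["pixels"][y:y+h,x:x+w],None,fx=4,fy=4,interpolation=2))
E
```

```text
[0.53425621 0.2178701  0.25268653] [[0.606, 0.795, 0.007], [0.795, -0.606, -0.003], [0.002, 0.007, -1.0]] [ 0.302  0.051  1.511 -0.005  1.574  0.953] jaw yaw -0.6513441929116155
funnel top (array([ 0.48190747, -0.23590129]), np.float64(56.959659576416016))
caps top (array([ 0.56973005, -0.24850378,  2.97828242]), np.float64(240.0))
bar top (array([ 0.57050584, -0.24743901, -0.14351171]), np.float64(78.94291687011719))
funnel side (array([ 0.48039349, -0.20585891]), np.float64(58.66655349731445))
caps side (array([ 0.56948183, -0.2415327 ,  3.05520879]), np.float64(130.9786376953125))
bar side (array([ 0.5783455 , -0.26549512, -0.34668216]), np.float64(2.742140531539917))
funnel both (array([ 0.48150098, -0.23547383]), np.float64(102.37724304199219))
caps both (array([ 0.57004733, -0.2489693 ,  2.98613679]), np.float64(349.0894470214844))
bar both (array([ 0.57050792, -0.24746914, -0.14340082]), np.float64(80.45140838623047))
```

View pics/side3z.png

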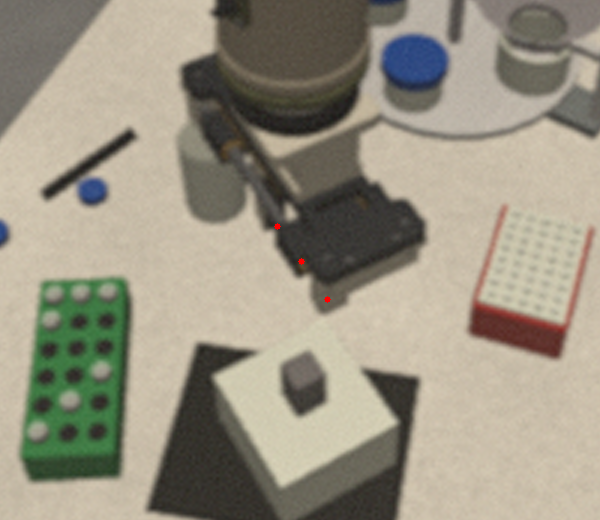

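View pics/top3s.png

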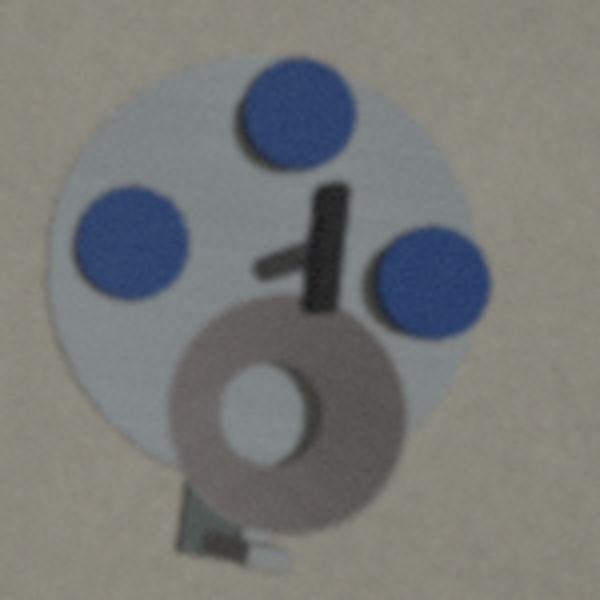

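View pics/side3s.png

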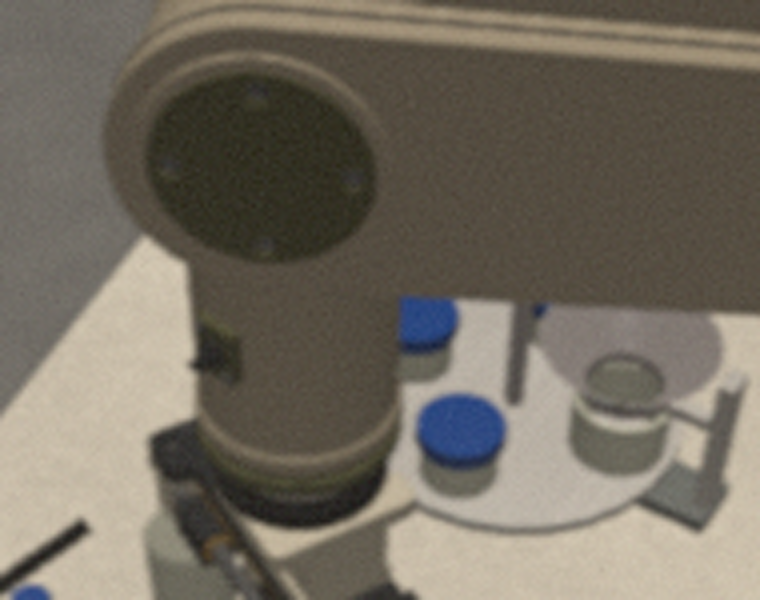

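jog_arm([
  [[0, 0, -0.09], [0, 0, 0], -0.5],
  [[0, 0, -0.18], [0, 0, 0], -0.5],
  [[0, 0, -0.25], [0, 0, 0], -0.5],
  [[0, 0, -0.285], [0, 0, 0], -0.5],
  [[0, 0, -0.285], [0, 0, 0], -0.5],
  [[0, 0, -0.285], [0, 0, 0], 0.2],
  [[0, 0, -0.285], [0, 0, 0], 0.2],
], newtons=20)

```text
t: 8.98
tool_pos: [0.5358, 0.2178, 0.0837]
orientation: [2.811, 1.389, 0.013]
force: [0.4, 0.2, -0.3]
opening: 0.0543
```

```bash
python3 - <<'E'
from h import *
s=robot.read_state();p=s["tool_pos"];print(p,s["force"],s["opening"])
R=cv2.Rodrigues(s["orientation"])[0]
c=cam("side"); u=proj(c,p)[0];print(u)
im=cv2.resize(c["pixels"],None,fx=4,fy=4,interpolation=2); x,y=(u*4).astype(int)
save(c,"pics/side4z.png",im[y-250:y+250,x-300:x+300])
E
```

```text
[0.53576484 0.21778168 0.08373346] [ 0.35085097  0.21211568 -0.34123363] 0.05427076383298761
[298.21512826 275.18135403]
```

View pics/side4z.png

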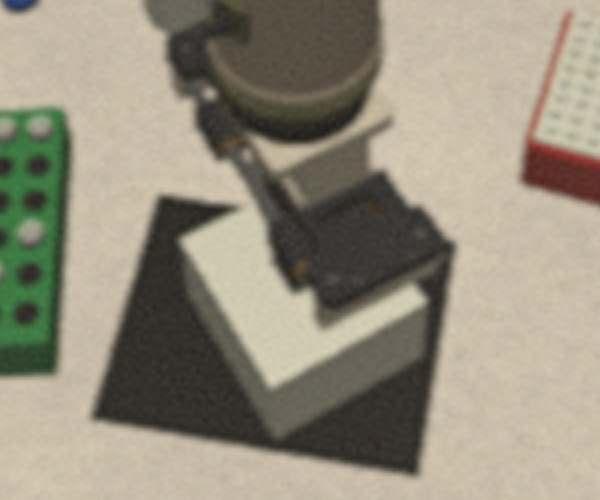

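jog_arm([
  [[0, 0, -0.003], [0, 0, 0], 1],
  [[0, 0, -0.003], [0, 0, 0], 1],
  [[0, 0, -0.003], [0, 0, 0], 1],
  [[0, 0, -0.003], [0, 0, 0], 1],
], newtons=20)

```text
t: 9.52
tool_pos: [0.5351, 0.2187, 0.0823]
orientation: [2.812, 1.39, 0.012]
force: [-4.8, 2.8, 4.9]
opening: 0.0282
```

jog_arm([
  [[0, 0, 0], [0, 0, 0], 1],
  [[0, 0, 0], [0, 0, 0], 1],
  [[0, 0, 0.03], [0, 0, 0], 1],
  [[0, 0, 0.1], [0, 0, 0], 1],
  [[0, 0, 0.2], [0, 0, 0], 1],
  [[0, 0, 0.31], [0, 0, 0], 1],
  [[0, 0, 0.31], [0, 0, 0], 1],
  [[0, 0, 0.31], [0, 0, 0], 1],
  [[0, 0, 0.31], [0, 0, 0], 1],
], newtons=58)

```text
t: 10.65
tool_pos: [0.5338, 0.2182, 0.2652]
orientation: [2.813, 1.39, 0.004]
force: [-0.4, -1.5, -6.9]
opening: 0.0273
```

jog_arm([
  [[0, 0, 0], [0, 0, 0], 1],
  [[0, 0, 0], [0, 0, 0], 1],
])

```text
t: 10.9
tool_pos: [0.533, 0.2179, 0.2634]
orientation: [2.813, 1.391, -0.0]
force: [-0.2, 0.3, -4.9]
opening: 0.0278
```

```bash
python3 - <<'E'
from h import *
for i in range(3):
    c=cam("side"); s=robot.read_state();print(s["t"],s["force"],s["wrist_torque"],s["joint_torque"].round(3))
print(s["tool_pos"],s["orientation"],s["q"],s["opening"])
save(c,"pics/side5.png")
E
```

```text
10.95 [-0.53771788  0.29937378 -5.05746056] [-0.07015224 -0.01067992  0.00154662] [-1.0000e-02 -5.5034e+01 -5.2280e+01  1.1400e-01  2.0000e-03 -1.0000e-03]
11.0 [ 0.06173603 -0.31154782 -5.00065589] [-0.06199046 -0.10797905 -0.00341128] [-8.0000e-03 -5.4952e+01 -5.2247e+01  1.1600e-01 -5.0000e-03 -1.0000e-03]
11.05 [-1.04124616  0.57323942 -4.63746685] [-0.10742217 -0.03621255  0.01328311] [-8.0000e-03 -5.4970e+01 -5.2301e+01  1.1700e-01 -1.5000e-02 -1.0000e-03]
[0.53369896 0.21813811 0.26482513] [2.81277502 1.39052757 0.00350393] [ 0.30137177  0.04958324  1.49030366 -0.00347573  1.59889138  0.95381234] 0.027795839282117527
```

View pics/side5.png

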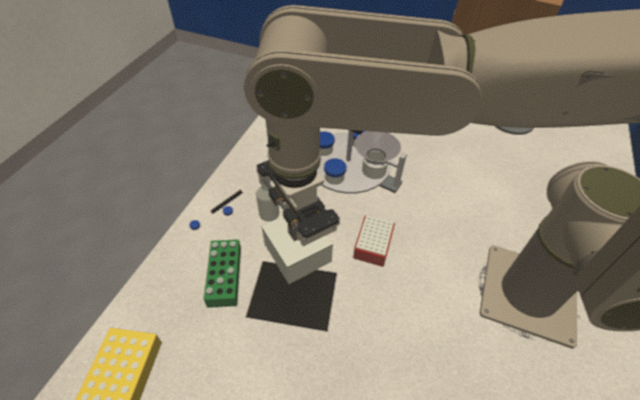

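```bash
cat > plan.py <<'E'
from h import *
from scipy.spatial.transform import Rotation as Ro, Slerp
OFF=np.array([-.070,0,.0783-.023]) # TCP rel. spout tip in tote axes
def toteR(head,pitch,twist=0,lean=0):
    # twist about tote z first, then pitch nose-down about y, lean about heading axis x, then heading
    return Ro.from_euler('z',head)*Ro.from_euler('x',lean)*Ro.from_euler('y',pitch)*Ro.from_euler('z',twist)
def toolR(Rt):
    M=Rt.as_matrix(); return Ro.from_matrix(np.c_[M[:,1],M[:,0],-M[:,2]])
def pose(tip,head,pitch,twist=0,lean=0):
    Rt=toteR(head,pitch,twist,lean); return np.array(tip)+Rt.apply(OFF), toolR(Rt)
def now():
    s=robot.read_state(); p=np.array(s["tool_pos"]); R=Ro.from_rotvec(s["orientation"]); M=R.as_matrix()
    Rt=Ro.from_matrix(np.c_[M[:,1],M[:,0],-M[:,2]]); X=Rt.as_matrix()
    print("t",s["t"],"tcp",p.round(4),"tip",(p-Rt.apply(OFF)).round(4),"head",np.degrees(np.arctan2(X[1,0],X[0,0])).round(1),"pitch",np.degrees(-np.arcsin(X[2,0])).round(1),"lean",np.degrees(np.arcsin(X[2,1])).round(1),"q",s["q"].round(2),"F",np.round(s["force"],2),"op",round(s["opening"],4))
    return p,R
def rows(targets,p=None,R=None,hand=1):
    if p is None: p,R=now()
    for P,Rr in targets:
        d=(P-p)/.6; w=(Rr*R.inv()).as_rotvec()/(2*np.pi)
        print([d.round(4).tolist(),w.round(4).tolist(),hand])
def heft(n=20):
    F=[]
    for i in range(n):
        robot.read_camera("side"); s=robot.read_state(); F.append(np.r_[s["force"],s["wrist_torque"]])
    F=np.array(F); print("t",s["t"],"heft mean",F.mean(0).round(3),"sd",F.std(0).round(2),"|F|z sem",(F[:,2].std()/n**.5).round(3))
E
python3 - <<'E'
from plan import *
heft(16)
p,R=now()
d=np.radians
tip0=np.array([.5899,.1755,.2095]); 
a=[]
M=R.as_matrix();Rt=Ro.from_matrix(np.c_[M[:,1],M[:,0],-M[:,2]]); tip=p-Rt.apply(OFF)
# nose up 12 first
a.append(pose(tip,d(-37.3),d(-6)));a.append(pose(tip,d(-37.3),d(-12)))
pe,Re=pose([.475,-.19,.205],d(-90),d(-12))
ps,_=a[-1]
for k,f in enumerate([.03,.08,.16,.26,.38,.5,.62,.74]):
    h=d(-37.3-52.7*f); _,Rr=pose(tip,h,d(-12)); a.append((ps+(pe-ps)*f,Rr))
rows(a,p,R); print("end",pe)
w=robot.trace("top","wash_mid")
E
```

```text
t 11.85 heft mean [-0.056  0.025 -5.285 -0.099 -0.111 -0.008] sd [0.49 0.59 0.42 0.03 0.03 0.03] |F|z sem 0.106
t 11.85 tcp [0.5338 0.2182 0.2652] tip [0.5896 0.1755 0.2102] head -37.4 pitch -0.3 lean 0.0 q [ 0.3   0.05  1.49 -0.    1.6   0.95] F [-0.1 -0.5 -5.4] op 0.0279
[[-0.0069, 0.0051, -0.0121], [-0.0097, -0.0126, 0.0002], 1]
[[-0.0129, 0.0097, -0.0257], [-0.0198, -0.0258, 0.0002], 1]
[[-0.0155, -0.007, -0.026], [-0.0202, -0.0256, -0.0041], 1]
[[-0.0197, -0.0348, -0.0264], [-0.0208, -0.0251, -0.0114], 1]
[[-0.0265, -0.0794, -0.0271], [-0.0217, -0.0243, -0.0231], 1]
[[-0.035, -0.135, -0.028], [-0.0228, -0.0233, -0.0377], 1]
[[-0.0453, -0.2018, -0.029], [-0.0242, -0.0221, -0.0552], 1]
[[-0.0555, -0.2686, -0.0301], [-0.0254, -0.0208, -0.0727], 1]
[[-0.0657, -0.3355, -0.0311], [-0.0267, -0.0195, -0.0902], 1]
[[-0.0759, -0.4023, -0.0322], [-0.0279, -0.0181, -0.1077], 1]
end [ 0.475      -0.11003215  0.24453774]
```

jog_arm([
  [[0, 0, 0], [-0.0097, -0.0126, 0], 1],
  [[0, 0, 0], [-0.0198, -0.0258, 0], 1],
  [[-0.003, -0.016, 0], [-0.0202, -0.0256, -0.0041], 1],
  [[-0.007, -0.045, 0], [-0.0208, -0.0251, -0.0114], 1],
  [[-0.014, -0.09, 0], [-0.0217, -0.0243, -0.0231], 1],
  [[-0.023, -0.145, 0], [-0.0228, -0.0233, -0.0377], 1],
  [[-0.033, -0.21, 0], [-0.0242, -0.0221, -0.0552], 1],
  [[-0.044, -0.27, 0], [-0.0254, -0.0208, -0.0727], 1],
  [[-0.055, -0.325, 0], [-0.0267, -0.0195, -0.0902], 1],
  [[-0.063, -0.37, 0], [-0.0275, -0.0185, -0.105], 1],
])

```text
t: 13.15
tool_pos: [0.4955, -0.0066, 0.2655]
orientation: [2.912, 0.364, 0.04]
force: [0.7, 0.4, -5.6]
opening: 0.0277
```

```bash
python3 - <<'E'
from plan import *
p,R=now(); d=np.radians
a=[]
# finish approach at pitch -12
P1=pose([.475,-.20,.215],d(-90),d(-12))
P2=pose([.475,-.215,.185],d(-90),d(-12))
rows([P1,P2],p,R); print(P1[0],P2[0])
c=cam("top"); r=robot.trace("top","wash_mid")
for x in r[:3]: print(x["p"],x["uv"],x["pixels"].sum(),ray_z(c,x["uv"],.12))
E
```

```text
t 13.15 tcp [ 0.4955 -0.0066  0.2655] tip [ 0.5152 -0.0841  0.2259] head -75.8 pitch -11.9 lean 0.1 q [ 0.04 -0.21  1.75 -0.2   1.56  1.36] F [ 0.71  0.37 -5.58] op 0.0277
[[-0.0341, -0.189, -0.0183], [-0.0002, 0.0002, -0.0396], 1]
[[-0.0341, -0.214, -0.0683], [-0.0002, 0.0002, -0.0396], 1]
[ 0.475      -0.12003215  0.25453774] [ 0.475      -0.13503215  0.22453774]
```

jog_arm([
  [[-0.005, -0.03, 0], [0, 0, -0.006], 1],
  [[-0.012, -0.075, -0.003], [0, 0, -0.015], 1],
  [[-0.02, -0.12, -0.008], [0, 0, -0.024], 1],
  [[-0.028, -0.16, -0.013], [0, 0, -0.033], 1],
  [[-0.033, -0.182, -0.018], [0, 0, -0.038], 1],
  [[-0.034, -0.195, -0.03], [0, 0, -0.0395], 1],
  [[-0.034, -0.205, -0.05], [0, 0, -0.0395], 1],
  [[-0.034, -0.211, -0.063], [0, 0, -0.0395], 1],
  [[-0.034, -0.214, -0.068], [0, 0, -0.0395], 1],
  [[-0.034, -0.214, -0.068], [0, 0, -0.0395], 1],
])

```text
t: 14.5
tool_pos: [0.4751, -0.1358, 0.2244]
orientation: [2.932, -0.0, 0.001]
force: [0.2, -0.6, -5.1]
opening: 0.0276
```

```bash
python3 - <<'E'
from plan import *
p,R=now(); d=np.radians
for n in ["side","top"]:
    c=cam(n); im=c["pixels"].copy()
    M=R.as_matrix();Rt=Ro.from_matrix(np.c_[M[:,1],M[:,0],-M[:,2]]);tip=p-Rt.apply(OFF)
    im=cv2.resize(im,None,fx=3,fy=3,interpolation=2)
    for y in(-.021,0,.021):
        v=(proj(c,tip+Rt.apply([0,y,0]))[0]+.5)*3; cv2.circle(im,(int(v[0]),int(v[1])),3,(255,0,0),-1)
    x,y=v.astype(int); save(c,f"pics/{n}6z.png",im[max(0,y-280):y+280,max(0,x-350):x+350])
a=[pose([.475,-.215,.182-.00015*t],d(-90),d(t)) for t in (-6,0,4,7,10,13,16,20,24,28)]
rows(a,p,R)
E
```

```text
t 14.5 tcp [ 0.4751 -0.1358  0.2244] tip [ 0.4751 -0.2158  0.1849] head -90.0 pitch -12.0 lean 0.0 q [-0.23 -0.2   1.82 -0.2   1.48  1.36] F [ 0.22 -0.59 -5.08] op 0.0276
[[-0.0001, -0.0063, 0.0102], [0.0166, 0.0001, -0.0], 1]
[[-0.0001, -0.0153, 0.0214], [0.0333, 0.0001, 0.0], 1]
[[-0.0001, -0.022, 0.0283], [0.0444, 0.0001, 0.0], 1]
[[-0.0001, -0.0274, 0.0332], [0.0527, 0.0001, 0.0], 1]
[[-0.0001, -0.0331, 0.0378], [0.0611, 0.0001, 0.0], 1]
[[-0.0001, -0.039, 0.0421], [0.0694, 0.0001, 0.0], 1]
[[-0.0001, -0.0452, 0.046], [0.0777, 0.0001, 0.0], 1]
[[-0.0001, -0.0538, 0.0508], [0.0888, 0.0001, 0.0], 1]
[[-0.0001, -0.0629, 0.0549], [0.1, 0.0001, 0.0], 1]
[[-0.0001, -0.0722, 0.0584], [0.1111, 0.0001, 0.0], 1]
```

View pics/side6z.png

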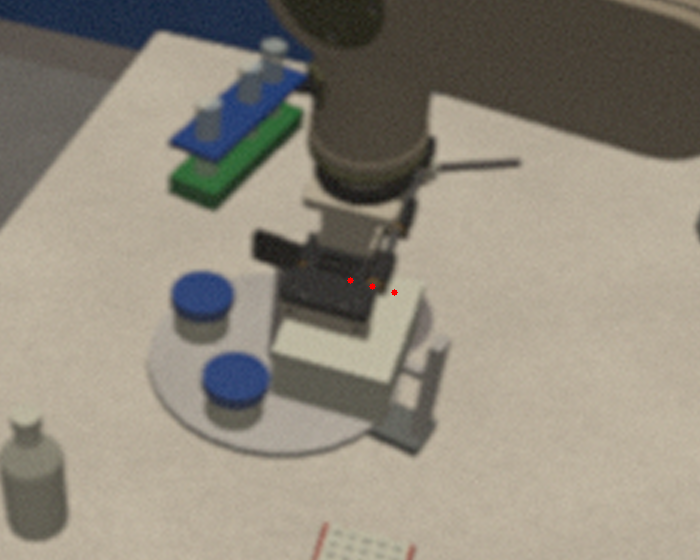

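View pics/top6z.png

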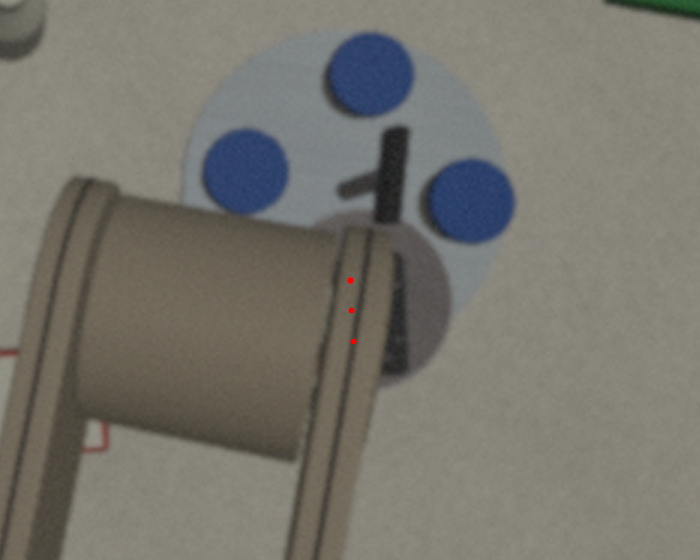

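jog_arm([
  [[0, -0.006, 0.01], [0.0166, 0, 0], 1],
  [[0, -0.015, 0.0214], [0.0333, 0, 0], 1],
  [[0, -0.022, 0.0283], [0.0444, 0, 0], 1],
  [[0, -0.0274, 0.0332], [0.0527, 0, 0], 1],
  [[0, -0.0331, 0.0378], [0.0611, 0, 0], 1],
  [[0, -0.039, 0.0421], [0.0694, 0, 0], 1],
  [[0, -0.0452, 0.046], [0.0777, 0, 0], 1],
  [[0, -0.0538, 0.0508], [0.0888, 0, 0], 1],
  [[0, -0.0629, 0.0549], [0.1, 0, 0], 1],
  [[0, -0.0722, 0.0584], [0.1111, 0, 0], 1],
])

```text
t: 15.85
tool_pos: [0.4758, -0.18, 0.2609]
orientation: [-2.653, 0.0, -0.004]
force: [0.0, 0.4, -4.3]
opening: 0.0279
```

```bash
python3 - <<'E'
from plan import *
p,R=now(); d=np.radians
c=cam("side"); im=cv2.resize(c["pixels"],None,fx=3,fy=3,interpolation=2); save(c,"pics/side7z.png",im[150:700,700:1400])
a=[pose([.475,-.215,.176-.0001*t],d(-90),d(t)) for t in (32,37,42,47,52,55)]
rows(a,p,R)
E
```

```text
t 15.85 tcp [ 0.4758 -0.18    0.2609] tip [ 0.476  -0.2159  0.1792] head -90.0 pitch 28.0 lean 0.2 q [-0.73  0.12  1.51  0.37  1.84  0.88] F [ 0.04  0.36 -4.29] op 0.0279
[[-0.0014, -0.0082, -0.0069], [0.0111, 0.0004, 0.0002], 1]
[[-0.0014, -0.0206, -0.0039], [0.025, 0.0004, 0.0002], 1]
[[-0.0014, -0.0332, -0.002], [0.0389, 0.0004, 0.0002], 1]
[[-0.0014, -0.0461, -0.0012], [0.0528, 0.0004, 0.0002], 1]
[[-0.0014, -0.0591, -0.0015], [0.0667, 0.0004, 0.0002], 1]
[[-0.0014, -0.0668, -0.0023], [0.075, 0.0004, 0.0002], 1]
```

View pics/side7z.png

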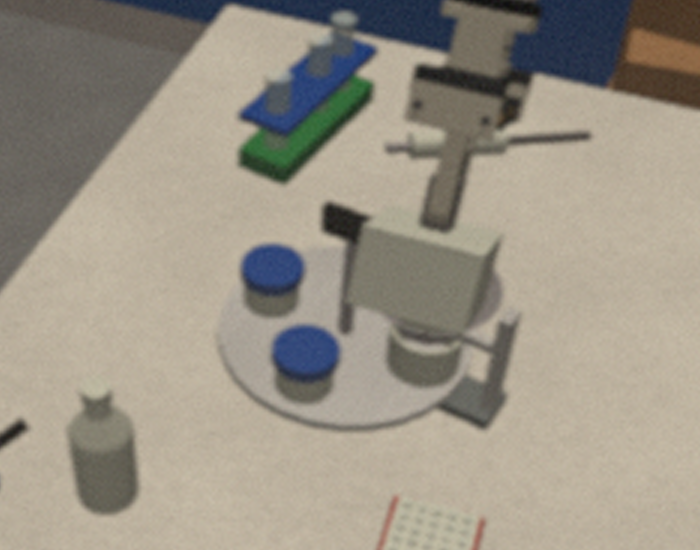

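jog_arm([
  [[-0.001, -0.0082, -0.005], [0.0111, 0, 0], 1],
  [[-0.001, -0.0206, -0.003], [0.025, 0, 0], 1],
  [[-0.001, -0.0332, -0.002], [0.0389, 0, 0], 1],
  [[-0.001, -0.0461, -0.001], [0.0528, 0, 0], 1],
  [[-0.001, -0.0591, -0.001], [0.0667, 0, 0], 1],
  [[-0.001, -0.0668, -0.002], [0.075, 0, 0], 1],
  [[-0.001, -0.0668, -0.002], [0.075, 0, 0], 1],
  [[-0.001, -0.0668, -0.002], [0.075, 0, 0], 1],
])

```text
t: 16.9
tool_pos: [0.4751, -0.2211, 0.259]
orientation: [-2.181, 0.002, -0.002]
force: [0.4, -0.6, -3.7]
opening: 0.0278
```

```bash
python3 - <<'E'
from plan import *
p,R=now(); d=np.radians
c=cam("side"); im=cv2.resize(c["pixels"],None,fx=3,fy=3,interpolation=2); save(c,"pics/side8z.png",im[150:700,700:1400])
# twist about tote z keeping tip
a=[pose([.475,-.215,.175],d(-90),d(55),d(t)) for t in (8,16,24,30)]
rows(a,p,R)
a=[pose([.475,-.215,.175],d(-90),d(55),-d(t)) for t in (8,16,24,30)]
rows(a,p,R)
E
```

```text
t 16.9 tcp [ 0.4751 -0.2211  0.259 ] tip [ 0.4751 -0.216   0.17  ] head -90.1 pitch 55.0 lean 0.0 q [-0.91  0.5   1.26  0.63  2.12  0.79] F [ 0.38 -0.56 -3.73] op 0.0278
[[-0.0164, 0.001, 0.0074], [-0.0001, -0.0181, 0.0131], 1]
[[-0.0323, -0.0009, 0.0047], [-0.0001, -0.0363, 0.0259], 1]
[[-0.0476, -0.0041, 0.0001], [-0.0001, -0.0546, 0.0386], 1]
[[-0.0585, -0.0073, -0.0044], [-0.0001, -0.0682, 0.0482], 1]
[[0.0161, 0.001, 0.0074], [-0.0, 0.0183, -0.0124], 1]
[[0.032, -0.0009, 0.0047], [0.0, 0.0365, -0.0251], 1]
[[0.0473, -0.0041, 0.0001], [0.0, 0.0547, -0.0379], 1]
[[0.0582, -0.0073, -0.0044], [0.0001, 0.0683, -0.0474], 1]
```

View pics/side8z.png

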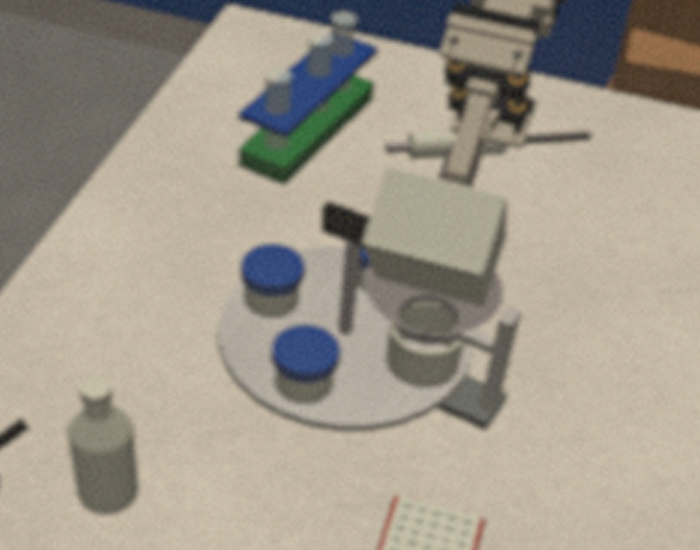

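jog_arm([
  [[-0.0164, 0.001, 0.0074], [0, -0.0181, 0.0131], 1],
  [[-0.0323, -0.001, 0.0047], [0, -0.0363, 0.0259], 1],
  [[-0.0476, -0.004, 0.003], [0, -0.0546, 0.0386], 1],
  [[-0.0585, -0.007, 0], [0, -0.0682, 0.0482], 1],
  [[-0.0585, -0.007, 0], [0, -0.0682, 0.0482], 1],
  [[-0.0585, -0.007, 0], [0, -0.0682, 0.0482], 1],
  [[-0.0323, -0.001, 0.0047], [0, -0.0363, 0.0259], 1],
  [[-0.02, 0.001, 0.01], [0, -0.01, 0.008], 1],
  [[-0.022, 0.001, 0.015], [0, 0, 0], 1],
])

```text
t: 18.08
tool_pos: [0.4628, -0.2199, 0.2687]
orientation: [-2.182, 0.008, 0.002]
force: [-0.3, 0.5, -4.0]
opening: 0.0278
```

```bash
python3 - <<'E'
from plan import *
p,R=now(); d=np.radians
c=cam("side"); im=cv2.resize(c["pixels"],None,fx=3,fy=3,interpolation=2); save(c,"pics/side9z.png",im[150:700,700:1400])
a=[pose([.462,-.215,.182],d(-90),d(54),-d(t)) for t in (8,16,23,23,10,0)]
rows(a,p,R)
E
```

```text
t 18.075 tcp [ 0.4628 -0.2199  0.2687] tip [ 0.4624 -0.2148  0.1796] head -90.7 pitch 55.0 lean -0.3 q [-0.93  0.47  1.28  0.63  2.14  0.79] F [-0.26  0.53 -3.97] op 0.0278
[[0.015, 0.0015, 0.0032], [-0.0027, 0.0174, -0.0121], 1]
[[0.0309, -0.0005, 0.0005], [-0.0026, 0.0355, -0.025], 1]
[[0.0443, -0.0033, -0.0034], [-0.0026, 0.0513, -0.0363], 1]
[[0.0443, -0.0033, -0.0034], [-0.0026, 0.0513, -0.0363], 1]
[[0.019, 0.0011, 0.0027], [-0.0027, 0.0219, -0.0153], 1]
[[-0.0013, 0.0022, 0.0041], [-0.0027, -0.0007, 0.0008], 1]
```

View pics/side9z.png

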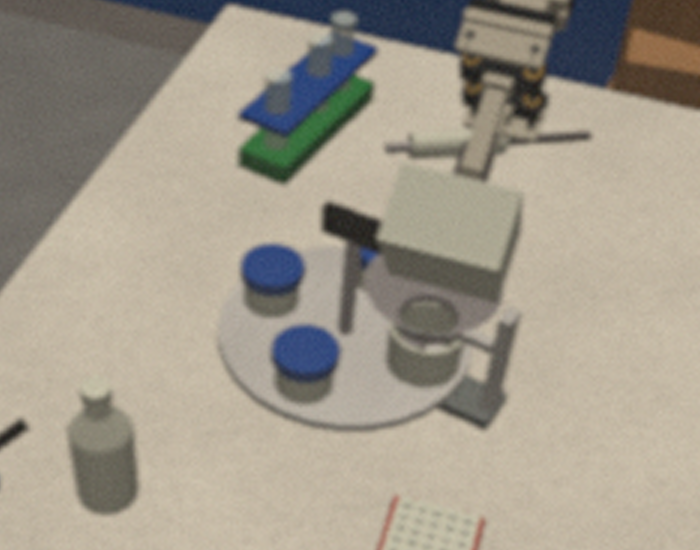

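jog_arm([
  [[0.015, 0.0015, 0.0032], [0, 0.0174, -0.0121], 1],
  [[0.0309, 0, 0.001], [0, 0.0355, -0.025], 1],
  [[0.0443, -0.0033, 0], [0, 0.0513, -0.0363], 1],
  [[0.052, -0.005, -0.002], [0, 0.06, -0.0425], 1],
  [[0.052, -0.005, -0.002], [0, 0.06, -0.0425], 1],
  [[0.052, -0.005, -0.002], [0, 0.06, -0.0425], 1],
  [[0.031, 0, 0.002], [0, 0.0355, -0.025], 1],
  [[0.01, 0.002, 0.004], [0, 0.012, -0.008], 1],
  [[0, 0.002, 0.004], [0, 0, 0], 1],
  [[0, 0.002, 0.004], [0, 0, 0], 1],
])

```text
t: 19.38
tool_pos: [0.4621, -0.2191, 0.2718]
orientation: [-2.183, 0.016, 0.005]
force: [0.3, -0.3, -2.9]
opening: 0.0279
```

```bash
python3 - <<'E'
from plan import *
p,R=now(); d=np.radians
heft(4)
c=cam("side"); im=cv2.resize(c["pixels"],None,fx=3,fy=3,interpolation=2); save(c,"pics/side10z.png",im[150:700,700:1400])
a=[pose([.470,-.21+.0005*(46-t),.185],d(-90),d(t)) for t in (46,36,26,16,6,-3,-8)]
rows(a,p,R)
E
```

```text
t 19.375 tcp [ 0.4621 -0.2191  0.2718] tip [ 0.4613 -0.214   0.1827] head -91.3 pitch 54.9 lean -0.5 q [-0.93  0.47  1.28  0.63  2.14  0.79] F [ 0.28 -0.3  -2.88] op 0.0279
t 19.575 heft mean [-0.16  -0.305 -2.685 -0.879  0.03  -0.006] sd [0.34 0.32 0.34 0.03 0.04 0.  ] |F|z sem 0.171
[[0.0132, 0.0299, 0.0033], [-0.0248, -0.0014, 0.0016], 1]
[[0.0132, 0.0637, -0.0015], [-0.0526, -0.0012, 0.0018], 1]
[[0.0132, 0.0963, -0.0106], [-0.0804, -0.0011, 0.0019], 1]
[[0.0132, 0.1269, -0.0239], [-0.1082, -0.0009, 0.002], 1]
[[0.0132, 0.1549, -0.0408], [-0.1359, -0.0007, 0.0021], 1]
[[0.0132, 0.1773, -0.0587], [-0.1609, -0.0006, 0.0022], 1]
[[0.0132, 0.1885, -0.0696], [-0.1748, -0.0005, 0.0022], 1]
```

View pics/side10z.png

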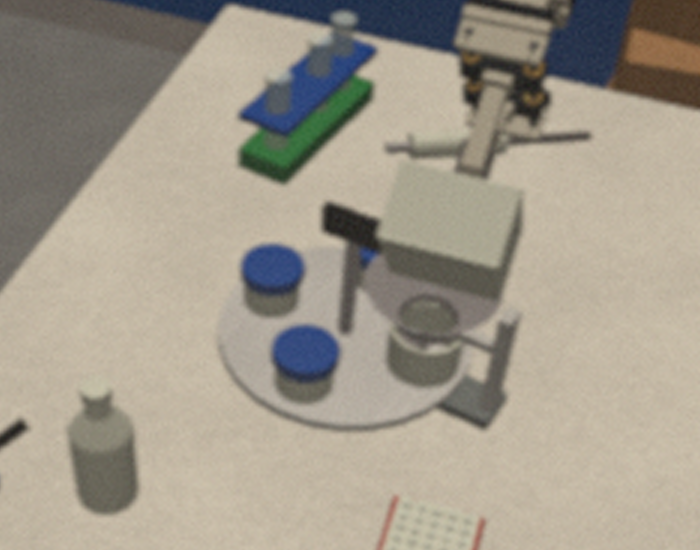

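jog_arm([
  [[0.0132, 0.03, 0.005], [-0.0248, 0, 0.0016], 1],
  [[0.0132, 0.0637, 0.005], [-0.0526, 0, 0.002], 1],
  [[0.0132, 0.0963, 0.005], [-0.0804, 0, 0.002], 1],
  [[0.0132, 0.1269, 0.003], [-0.1082, 0, 0.002], 1],
  [[0.0132, 0.15, 0], [-0.1359, 0, 0.002], 1],
  [[0.0132, 0.165, 0], [-0.1525, 0, 0.002], 1],
  [[0.0132, 0.165, 0], [-0.1525, 0, 0.002], 1],
  [[0.0132, 0.165, 0], [-0.1525, 0, 0.002], 1],
  [[0.0132, 0.165, 0], [-0.1525, 0, 0.002], 1],
])

```text
t: 20.75
tool_pos: [0.4702, -0.1209, 0.2709]
orientation: [-3.139, 0.009, 0.008]
force: [0.1, 0.6, -1.9]
opening: 0.0278
```

```bash
python3 - <<'E'
from plan import *
p,R=now()
heft(26)
now()
c=cam("side"); im=cv2.resize(c["pixels"],None,fx=3,fy=3,interpolation=2); save(c,"pics/side11z.png",im[150:700,700:1400])
E
```

```text
t 20.75 tcp [ 0.4702 -0.1209  0.2709] tip [ 0.4696 -0.1908  0.2154] head -90.3 pitch 0.1 lean -0.3 q [-0.36 -0.19  1.71  0.    1.63  1.22] F [ 0.11  0.64 -1.86] op 0.0278
t 22.05 heft mean [-2.000e-03 -1.600e-02 -2.546e+00  2.800e-02  1.200e-02  2.000e-03] sd [0.61 0.44 0.4  0.03 0.02 0.03] |F|z sem 0.078
t 22.05 tcp [ 0.4705 -0.1199  0.2714] tip [ 0.4701 -0.1898  0.2161] head -90.2 pitch 0.1 lean -0.2 q [-0.35 -0.2   1.71 -0.    1.63  1.22] F [ 0.74  0.95 -2.51] op 0.0277
```

View pics/side11z.png

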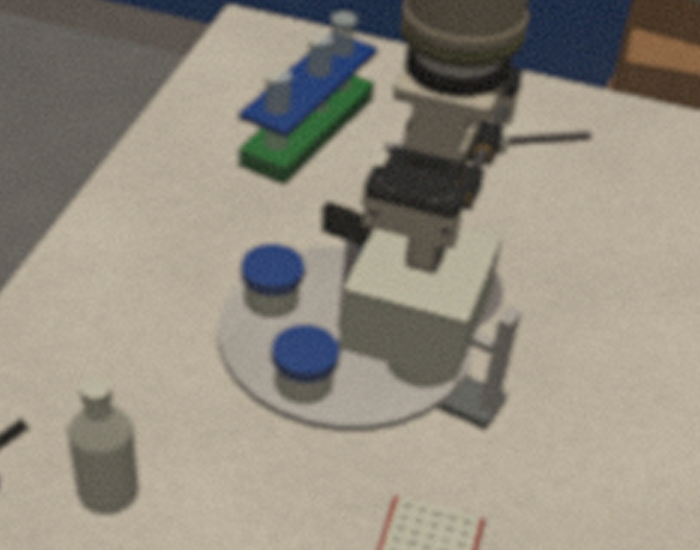

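jog_arm([
  [[0, 0.04, 0.01], [0, 0, 0], 1],
  [[0, 0.1, 0.01], [0, 0, 0.004], 1],
  [[0.02, 0.17, 0.01], [0, 0, 0.01], 1],
  [[0.04, 0.25, 0.01], [0, 0, 0.016], 1],
  [[0.06, 0.33, 0.01], [0, 0, 0.022], 1],
  [[0.09, 0.41, 0.01], [0, 0, 0.028], 1],
  [[0.11, 0.49, 0.01], [0, 0, 0.033], 1],
  [[0.125, 0.55, 0.01], [0, 0, 0.033], 1],
  [[0.13, 0.58, 0.01], [0, 0, 0.033], 1],
  [[0.13, 0.58, 0.01], [0, 0, 0.033], 1],
])

```text
t: 23.35
tool_pos: [0.5483, 0.2287, 0.2771]
orientation: [-3.125, -0.322, 0.007]
force: [-0.2, -1.5, -3.5]
opening: 0.0278
```

```bash
python3 - <<'E'
from plan import *
p,R=now()
import pickle
for n in ["side","top"]:
    c=cam(n); im=c["pixels"].copy()
    im=cv2.resize(im,None,fx=3,fy=3,interpolation=2)
    M=R.as_matrix();Rt=Ro.from_matrix(np.c_[M[:,1],M[:,0],-M[:,2]])
    q=np.array([[-56,-52],[56,-52],[56,52],[-56,52]])/1000
    P=[p*[1,1,0]+[0,0,.004]+Rt.apply([a,b,0]) for a,b in q]
    v=(proj(c,P)+.5)*3; cv2.polylines(im,[v.astype(np.int32)],True,(255,0,0),2)
    x,y=v.mean(0).astype(int); save(c,f"pics/{n}12z.png",im[max(0,y-280):y+280,max(0,x-350):x+350])
c=cam("top"); im=cv2.resize(c["pixels"],None,fx=4,fy=4,interpolation=2); save(c,"pics/top12s.png",im[560:1160,1400:2000])
rows([pose(np.array([.549,.229,.0825])-toteR(np.radians(-78),0).apply(OFF),np.radians(-78),0)],p,R)
E
```

```text
t 23.35 tcp [0.5483 0.2287 0.2771] tip [0.5623 0.1601 0.2217] head -78.2 pitch 0.0 lean -0.3 q [0.31 0.1  1.41 0.   1.63 1.67] F [-0.18 -1.49 -3.53] op 0.0278
[[0.0011, 0.0006, -0.3243], [0.0001, -0.0007, 0.0007], 1]
```

View pics/side12z.png

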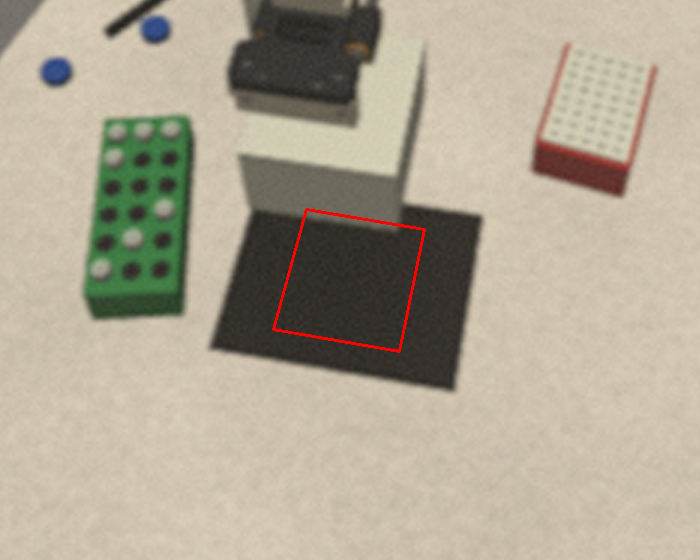

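View pics/top12s.png

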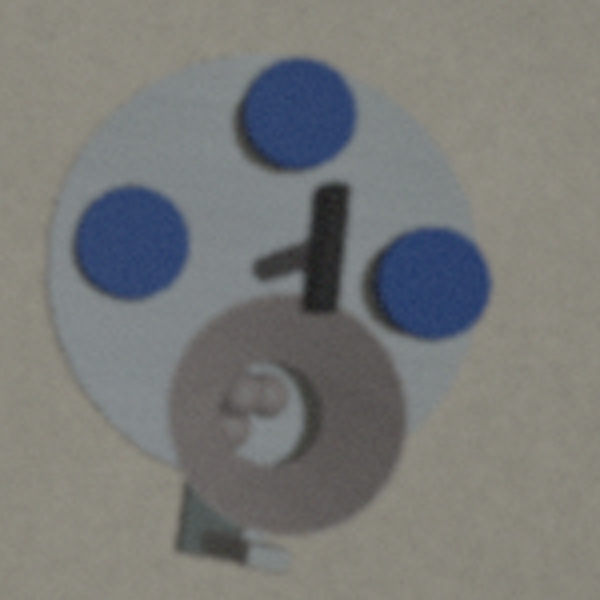

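jog_arm([
  [[0.001, 0, -0.07], [0, 0, 0], 1],
  [[0.001, 0, -0.14], [0, 0, 0], 1],
  [[0.001, 0, -0.21], [0, 0, 0], 1],
  [[0.001, 0, -0.26], [0, 0, 0], 1],
  [[0.001, 0, -0.295], [0, 0, 0], 1],
  [[0.001, 0, -0.31], [0, 0, 0], 1],
  [[0.001, 0, -0.317], [0, 0, 0], 1],
  [[0.001, 0, -0.322], [0, 0, 0], 1],
  [[0.001, 0, -0.325], [0, 0, 0], 1],
  [[0.001, 0, -0.325], [0, 0, 0], 1],
])

```text
t: 24.75
tool_pos: [0.5494, 0.227, 0.0829]
orientation: [-3.125, -0.318, 0.005]
force: [-0.9, -0.6, -3.5]
opening: 0.0277
```

jog_arm([
  [[0, 0, -0.001], [0, 0, 0], 1],
  [[0, 0, -0.002], [0, 0, 0], 1],
  [[0, 0, -0.002], [0, 0, 0], 1],
])

```text
t: 25.12
tool_pos: [0.5496, 0.2272, 0.0827]
orientation: [-3.125, -0.318, 0.004]
force: [-4.1, -0.1, 4.5]
opening: 0.0276
```

Contact with the mat; release gently and lift.

jog_arm([
  [[0, 0, 0], [0, 0, 0], 1],
  [[0, 0, 0], [0, 0, 0], -0.4],
  [[0, 0, 0], [0, 0, 0], -0.4],
  [[0, 0, 0], [0, 0, 0], -0.4],
  [[0, 0, 0], [0, 0, 0], -0.4],
  [[0, 0, 0.05], [0, 0, 0], -0.4],
  [[0, 0, 0.15], [0, 0, 0], -0.4],
  [[0, 0, 0.25], [0, 0, 0], -0.4],
  [[-0.05, -0.06, 0.3], [0, 0, 0], -0.4],
  [[-0.1, -0.14, 0.3], [0, 0, 0], -0.4],
], newtons=20)

```text
t: 26.38
tool_pos: [0.4907, 0.1433, 0.2666]
orientation: [-3.124, -0.321, -0.006]
force: [0.4, -0.4, -0.3]
opening: 0.0653
```

jog_arm([
  [[-0.05, -0.1, 0], [0, 0, 0], -0.4],
  [[-0.1, -0.2, 0], [0, 0, 0], -0.4],
  [[-0.1, -0.2, 0], [0, 0, 0], -0.4],
  [[-0.1, -0.2, 0], [0, 0, 0], -0.4],
])

```text
t: 26.88
tool_pos: [0.4309, 0.0231, 0.267]
orientation: [-3.124, -0.318, -0.008]
force: [0.4, -0.7, -0.4]
opening: 0.0651
```

```bash
python3 - <<'E'
from plan import *
p,R=now()
for n in ["side","top"]:
    c=cam(n); save(c,f"pics/{n}13.png")
E
```

```text
t 26.875 tcp [0.4309 0.0231 0.267 ] tip [ 0.4453 -0.0454  0.2117] head -78.4 pitch 0.0 lean 0.3 q [-0.07 -0.36  1.85  0.    1.64  1.3 ] F [ 0.43 -0.68 -0.4 ] op 0.0651
```

View pics/side13.png

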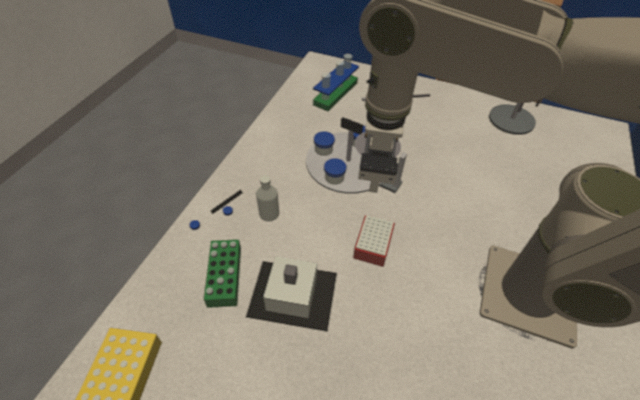

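View pics/top13.png

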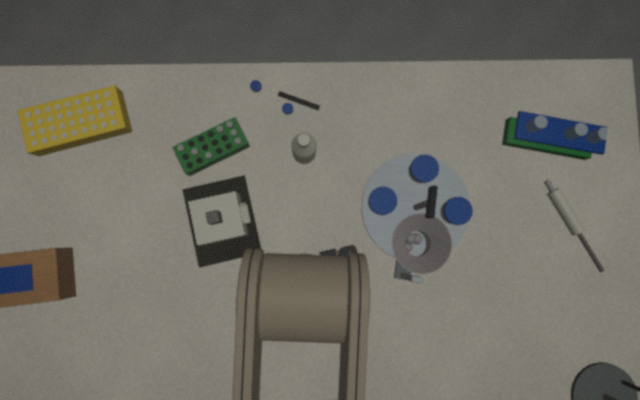

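```bash
python3 -c "
from plant import robot
print(robot.close_job(), robot.read_state()['t'])"
```

```text
the job is handed in; nothing more can be done
the job is handed in; nothing more can be done
```

The job is handed in at about 27 s of the 72 s allowed, and my last checks found nothing wrong.

- **Carousel:** I turned it by the crossbar from about 0.82 rad to 0. Fits of the caps and crossbar in the pictures put the cup within about 0.02 rad of the funnel, roughly 1–2 mm.
- **Pour:** I tipped the tote to 55° over the funnel and twisted it each way. Held level and still for 1.3 s, it hefted 2.55 N against 5.29 N loaded. The drop of 2.74 ± 0.13 N fits three balls (2.65 N), so one tipping was enough.
- **Last pictures:** After the pour the top view showed three balls through the funnel throat. The final pictures show the tote upright and centred on its mat, and the wash bottle, tube rack and tip box where they were. The open gripper is well clear of everything.
- **Disagreements:**
  - The robot felt the carousel axis about 5 mm from where the top camera put it.
  - Side-camera-only fits were up to 9 mm off the top camera's in the opening pictures, and unreliable later when the arm was in view. I relied on touch and the top view instead, and nothing came of it.

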